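# Line up the microscope lenses by size

### The job

Put the four black microscope lenses away on the row of white pads in order of size, the largest on the pad nearest the LED ring light and each next smaller one a pad further away. Stand each one upright in the middle of its own pad, and set it down gently: never drop one or tip one over.

Things in the scene. Friction and masses are not known exactly. Their poses are not given: they have to be found in the camera images.
- lens52: the largest of four loose microscope lenses: an upright black cylinder 52 mm in diameter and 70 mm tall, about 220 g, with a thin silver band, a steel collar (the top 6 mm, 44 mm across) and a dark blue-coated glass face on top. It starts upright on the green bench. Origin: centre of its underside, on the bench at the start; z is its axis, pointing up. Can be gripped across the barrel anywhere below the collar
- lens44: the second largest of four loose microscope lenses: an upright black cylinder 44 mm in diameter and 60 mm tall, about 150 g, with a thin silver band, a steel collar (the top 6 mm, 37 mm across) and a dark blue-coated glass face on top. It starts upright on the green bench. Origin: centre of its underside, on the bench at the start; z is its axis, pointing up. Can be gripped across the barrel anywhere below the collar
- lens36: the second smallest of four loose microscope lenses: an upright black cylinder 36 mm in diameter and 50 mm tall, about 100 g, with a thin silver band, a steel collar (the top 6 mm, 30 mm across) and a dark blue-coated glass face on top. It starts upright on the green bench. Origin: centre of its underside, on the bench at the start; z is its axis, pointing up. Can be gripped across the barrel anywhere below the collar
- lens28: the smallest of four loose microscope lenses: an upright black cylinder 28 mm in diameter and 40 mm tall, about 60 g, with a thin silver band, a steel collar (the top 6 mm, 24 mm across) and a dark blue-coated glass face on top. It starts upright on the green bench. Origin: centre of its underside, on the bench at the start; z is its axis, pointing up. Can be gripped across the barrel anywhere below the collar
- pad1: one of four identical flat white round pads, 64 mm across and 4 mm thick, no lip, fixed in a straight row 85 mm apart on a flat dark steel strip (70 x 350 mm, 10 mm thick) that lies fixed on the bench. Origin: centre of its underside (10 mm above the bench); the face lenses stand on is 4 mm higher, 14 mm above the bench. Pad numbers say nothing of their order in the row: go by position
- pad2: one of four identical flat white round pads, 64 mm across and 4 mm thick, no lip, fixed in a straight row 85 mm apart on a flat dark steel strip (70 x 350 mm, 10 mm thick) that lies fixed on the bench. Origin: centre of its underside (10 mm above the bench); the face lenses stand on is 4 mm higher, 14 mm above the bench. Pad numbers say nothing of their order in the row: go by position
- pad3: one of four identical flat white round pads, 64 mm across and 4 mm thick, no lip, fixed in a straight row 85 mm apart on a flat dark steel strip (70 x 350 mm, 10 mm thick) that lies fixed on the bench. Origin: centre of its underside (10 mm above the bench); the face lenses stand on is 4 mm higher, 14 mm above the bench. Pad numbers say nothing of their order in the row: go by position
- pad4: one of four identical flat white round pads, 64 mm across and 4 mm thick, no lip, fixed in a straight row 85 mm apart on a flat dark steel strip (70 x 350 mm, 10 mm thick) that lies fixed on the bench. Origin: centre of its underside (10 mm above the bench); the face lenses stand on is 4 mm higher, 14 mm above the bench. Pad numbers say nothing of their order in the row: go by position
- ringlight: white LED ring light lying flat on the bench, fixed: a ring 90 mm across, 54 mm hole, 26 mm high, with a circle of small yellow LEDs on top. It lies in line with the row of pads, just beyond one of its two ends (either end, 107 mm from the centre of the nearest pad); a black dimmer box (80 x 65 mm, 50 mm high with its knob) lies beyond the other end. Origin: centre of its underside

How it is judged (in metres and radians):
At the end, for the whole second after the job is handed in: All four lenses stand upright (within 0.1 rad) and at rest on the pads, one on each, every lens within 12 mm of its pad's centre: the largest (52 mm) on the pad nearest the ring light, then 44 mm, 36 mm, and the smallest (28 mm) on the pad farthest from it (((horizontal distance between lens52 and pad1 below 0.012 m and horizontal distance between pad1 and ringlight below 0.15 m) or (horizontal distance between lens52 and pad2 below 0.012 m and horizontal distance between pad2 and ringlight below 0.15 m) or (horizontal distance between lens52 and pad3 below 0.012 m and horizontal distance between pad3 and ringlight below 0.15 m) or (horizontal distance between lens52 and pad4 below 0.012 m and horizontal distance between pad4 and ringlight below 0.15 m)) and height (world z) of lens52 between 0.01 and 0.018 m and angle between each of lens52, lens44, lens36, lens28's own z axis and vertical below 0.1 rad and linear speed of each of lens52, lens44, lens36, lens28 below 0.02 m/s and angular speed of each of lens52, lens44, lens36, lens28 below 0.3 rad/s and ((horizontal distance between lens44 and pad1 below 0.012 m and horizontal distance between pad1 and ringlight between 0.15 and 0.235 m) or (horizontal distance between lens44 and pad2 below 0.012 m and horizontal distance between pad2 and ringlight between 0.15 and 0.235 m) or (horizontal distance between lens44 and pad3 below 0.012 m and horizontal distance between pad3 and ringlight between 0.15 and 0.235 m) or (horizontal distance between lens44 and pad4 below 0.012 m and horizontal distance between pad4 and ringlight between 0.15 and 0.235 m)) and height (world z) of lens44 between 0.01 and 0.018 m and ((horizontal distance between lens36 and pad1 below 0.012 m and horizontal distance between pad1 and ringlight between 0.235 and 0.32 m) or (horizontal distance between lens36 and pad2 below 0.012 m and horizontal distance between pad2 and ringlight between 0.235 and 0.32 m) or (horizontal distance between lens36 and pad3 below 0.012 m and horizontal distance between pad3 and ringlight between 0.235 and 0.32 m) or (horizontal distance between lens36 and pad4 below 0.012 m and horizontal distance between pad4 and ringlight between 0.235 and 0.32 m)) and height (world z) of lens36 between 0.01 and 0.018 m and ((horizontal distance between lens28 and pad1 below 0.012 m and horizontal distance between pad1 and ringlight above 0.32 m) or (horizontal distance between lens28 and pad2 below 0.012 m and horizontal distance between pad2 and ringlight above 0.32 m) or (horizontal distance between lens28 and pad3 below 0.012 m and horizontal distance between pad3 and ringlight above 0.32 m) or (horizontal distance between lens28 and pad4 below 0.012 m and horizontal distance between pad4 and ringlight above 0.32 m)) and height (world z) of lens28 between 0.01 and 0.018 m); the robot touches nothing.
It fails at once if a lens tipped over (angle between any of lens52, lens44, lens36, lens28's own z axis and vertical above 0.6 rad).
It fails at once if a lens let fall or thrown (moving faster than 0.5 m/s while not in the fingers: a drop of more than about 12 mm) ((linear speed of lens52 above 0.5 m/s and contact force between lens52 and the fingers below 0.01 N) or (linear speed of lens44 above 0.5 m/s and contact force between lens44 and the fingers below 0.01 N) or (linear speed of lens36 above 0.5 m/s and contact force between lens36 and the fingers below 0.01 N) or (linear speed of lens28 above 0.5 m/s and contact force between lens28 and the fingers below 0.01 N)).
It also fails if it takes over 102 s, if anything falls off the work surface, if the arm or the gripper's body presses on something with over 40 N, if the wrist force passes 120 N, or if a joint passes its speed limit or range.

### The arm

A 6-joint arm with a two-finger parallel gripper is mounted at the origin on the work surface. World frame = base frame: x ahead of the robot, y to its left, z up, the work surface at z = 0. Lengths are in m, angles in degrees, forces in N, time in s.
With the tool pointing down it reaches from about 0.25 to 0.725 m from the base axis. Payload 9.7 kg.
Tool frame: the origin (TCP) lies midway between the tips of the shut fingers; the grasp point (between the pads) lies 19 mm behind it; z points along the fingers, y is the line along which they close (so a half turn about z gives the same grasp; the last joint's range is limited). The gripper opens to 85 mm and grips with 20 to 120 N. Pads are 22 mm wide; open, the fingers measure 114 mm over their backs; the gripper's body (76 mm by 85 mm) begins 54 mm behind the grasp point. The pads swing forward as they close: fully open they stand 13 mm farther back than shut.
Start: joints at [76.719, 4.979, 10.078, 95.1, 0, 90], TCP at [0.126, 0.535, 0.231] pointing down, gripper open.
Joint ranges: [-179.16, 179.16], [-48.56, 103.87], [-65.8, 70.77], [-126.05, 130.52], [-82.76, 87.17], [-180, 180]. Speed limits (degrees/s): [127.2, 127.2, 147.25, 180, 180, 180].

### API

Orientations are given as [roll, pitch, yaw] about the fixed x, y, z axes, in that order (R = Rz(yaw) Ry(pitch) Rx(roll)).
In Python, from workcell import bot gives the robot as it stands.
- The arm moves only by the shell command python3 -m crank 'ROWS' [FORCE]. ROWS is JSON, a list of rows, each an object with "gripper": the finger opening in mm, from 0 to 85.4; "travel": the shift along the tool's x, y, z in mm, a list of three; "twist": the turn, a rotation vector about the tool's x, y, z in rad, a list of three. In form: [{"gripper": gripper, "travel": [tx, ty, tz], "twist": [rx, ry, rz]}, ...]. A call has 1 to 12 rows; each row shifts and turns the commanded pose from where the row before left it, along the tool's axes as they then stand; what a row does not reach is not made up. A row lasts 1/8 s, in which the tool goes at most 62.5 mm and 10.7 degrees, less where a joint would pass 70% of its speed; a pose out of reach is approached as far as the arm can. A call is refused whole if a number of a shift passes 62.5 or a number of a turn 0.188, either way. A call with a gripper value outside its range is refused whole. The fingers move at their own pace and stop on an object; FORCE is the grip in N (left out, the last holds). Time passes only in rows, so rows that do not move let the fingers close. It gives the time, the measured TCP pose, the force, the opening and the grip force at its end, in the units of the state.
- bot.get_obs(): the state, without advancing time (a new reading comes with each control period).
- bot.camera(name): name is "scene" or "top" or "wrist"; returns the picture (384x512x3 uint8, red, green, blue); there is no depth.
- bot.calibration(name): a dict with "vfov" (degrees; the focal length in pixels is half the picture's height over the tangent of half this angle, whatever the lens; pixels are square), "cx", "cy" (the principal point, pixels), "camera_from_world" (4x4, takes a point from world to camera coordinates). Camera axes: x right, y down, z forward; pixel columns grow to the right and rows downward; lengths in m; the calibration is good to about 2 mm. A picture is of the moment at which its call begins: read the wrist's pose just before it. calibration takes no time and is no camera call; for the wrist camera it gives the pose at the moment of the call.
- bot.job_done(): hands the job in; it is judged then, once.
The state is a dict: "time": time; "q": joint angles; "qd": joint speeds; "joint_efforts": joint torques, N m; "ee_pos": TCP position; "tcp_rot": TCP orientation; "wrist_force": force on the tool from outside, world axes, zero at the start; "torque": the same for the moment, N m; "opening": finger opening in m; "grasp_force": force on a finger pad.
Only numpy, scipy, OpenCV 4.12 (cv2) and the standard library are available. Lean on these libraries where they do the work, as an engineer would, in place of code of your own. Each camera call takes 0.05 s, during which the arm holds its last target. There are 200 camera calls.

## Working session

There is one attempt and no reset: what is moved stays moved. The work goes in short steps, Python scripts to look and compute and a shell command to move; the robot and the scene stay as the last step left them, time stands still between calls to the robot, and variables do not carry over. Pictures are saved under pics/ and viewed, at most 14 in all, crops included, and the job is handed in when it is done.

```bash
mkdir -p pics; ls; python3 - <<'E'
from workcell import bot
import cv2
o=bot.get_obs();print({k:o[k] for k in('time','ee_pos','tcp_rot','opening')})
for n in('top','scene'):
    im=bot.camera(n);cv2.imwrite(f'pics/{n}0.png',cv2.cvtColor(im,cv2.COLOR_RGB2BGR)); c=bot.calibration(n);print(n,c['vfov'],c['cx'],c['cy'],c['camera_from_world'])
E
```

```text
pics
{'time': 0.0, 'ee_pos': array([0.12629561, 0.53506697, 0.23058666]), 'tcp_rot': array([-1.79925055e+02,  1.04898465e-03,  1.66718522e+02]), 'opening': 0.08523686550198055}
top 57.835427815681136 249.26541722500573 193.26518518731243 [[-0.0178905  -0.99904601  0.03983723 -0.01096205]
 [-0.99650722  0.01456624 -0.08222638  0.57426437]
 [ 0.08156766 -0.04116916 -0.99581716  0.7336893 ]
 [ 0.          0.          0.          1.        ]]
scene 47.3708506600549 252.66559910771383 186.58291022503826 [[ 0.39901747  0.91686354  0.01209613 -0.20732582]
 [ 0.633889   -0.26628753 -0.72613751 -0.33051119]
 [-0.66254796  0.29740915 -0.68744309  1.2724399 ]
 [ 0.          0.          0.          1.        ]]
```

View pics/top0.png

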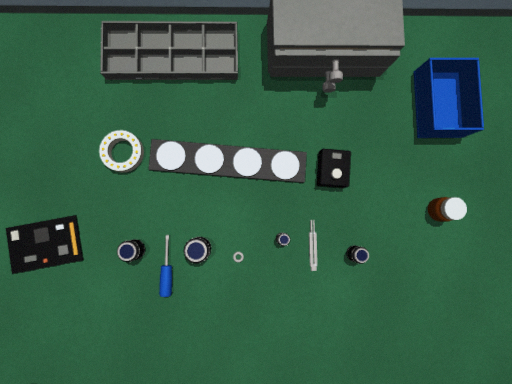

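View pics/scene0.png

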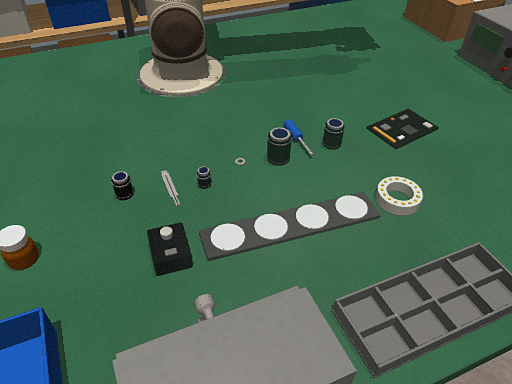

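The top view shows the ring at (121,151) and the pads at (171,156), (209,159), (247,162) and (285,165). The lens tops are at about (196,251), (127,251), (361,255) and (284,240). Next I'll enlarge the lenses and compute positions.

```bash
cat > h.py <<'E'
import numpy as np,cv2
from workcell import bot
def ray(cal,u,v,z):
    f=192/np.tan(np.radians(cal['vfov']/2));T=np.array(cal['camera_from_world'])
    R,t=T[:3,:3],T[:3,3];c=-R.T@t
    d=R.T@np.array([(u-cal['cx'])/f,(v-cal['cy'])/f,1]);return c+d*(z-c[2])/d[2]
def proj(cal,p):
    f=192/np.tan(np.radians(cal['vfov']/2));T=np.array(cal['camera_from_world']);q=T[:3,:3]@np.array(p)+T[:3,3]
    return q[:2]/q[2]*f+[cal['cx'],cal['cy']]
E
python3 - <<'E'
from h import *
im=cv2.imread('pics/top0.png')
t=[cv2.resize(im[v-24:v+24,u-32:u+32],(384,288),interpolation=cv2.INTER_CUBIC) for u,v in((197,251),(129,251),(360,255),(284,240))]
cv2.imwrite('pics/crop.png',cv2.convertScaleAbs(np.vstack([np.hstack(t[:2]),np.hstack(t[2:])]),alpha=2))
g=cv2.cvtColor(im,cv2.COLOR_BGR2GRAY);c=bot.calibration('top')
m=(g>170).astype('uint8');n,l,s,ce=cv2.connectedComponentsWithStats(m)
for i in range(1,n):
    if s[i,4]>300: print(s[i],ce[i],ray(c,*ce[i],.014))
for n,u,v,z in(('ring',121,151,.026),('52',196,251,.07),('44',127,251,.06),('36',361,255,.05),('28',284,240,.04)):print(n,ray(c,u,v,z))
E
```

```text
[ 99 130  42  41 812] [119.72167488 150.22783251] [0.67388512 0.26252151 0.014     ]
[157 142  28  28 630] [170.51269841 155.2       ] [0.66169149 0.15180503 0.014     ]
[195 145  29  28 628] [208.83280255 158.46974522] [0.65349594 0.0675781  0.014     ]
[233 148  29  28 615] [247.01788618 161.58536585] [ 0.64559023 -0.01697099  0.014     ]
[271 151  28  28 609] [284.82594417 164.73399015] [ 0.63756123 -0.10129711  0.014     ]
[445 198  22  22 380] [455.39473684 208.23947368] [ 0.53416689 -0.48497936  0.014     ]
ring [0.66962688 0.25582313 0.026     ]
52 [0.45556789 0.0906465  0.07      ]
44 [0.45770463 0.2303417  0.06      ]
36 [ 0.43834642 -0.25174515  0.05      ]
28 [ 0.47230423 -0.09147636  0.04      ]
```

View pics/crop.png

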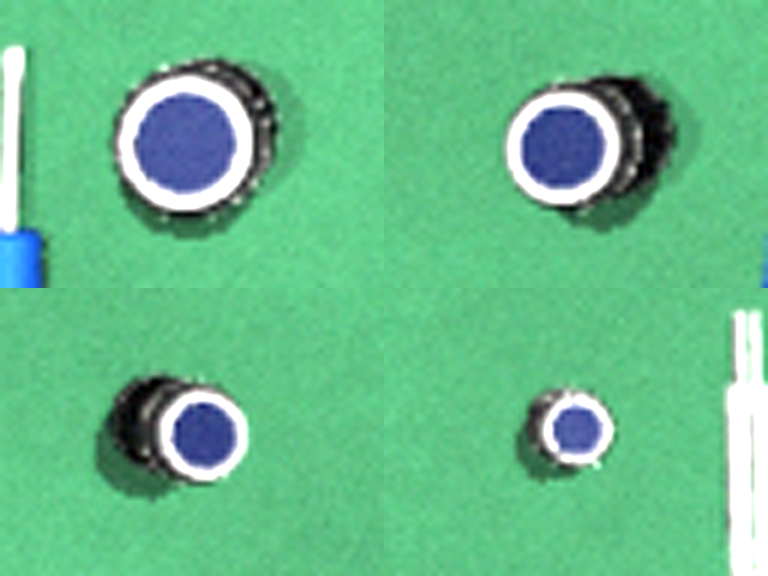

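The crop gives lens top centres at 52 → (195.2,250.3), 44 → (126.3,250.8), 36 → (361.3,255.0) and 28 → (283.7,239.2). I'll cross-check these by projecting them into the scene view. At the same time I'll turn the tool to yaw 90, so tool x = +y, tool y = +x and tool z = down.

```bash
python3 - <<'E'
from h import *
c=bot.calibration('top');s=bot.calibration('scene')
for n,u,v,z in(('52',195.2,250.3,.07),('44',126.3,250.8,.06),('36',361.3,255,.05),('28',283.7,239.2,.04)):
    p=ray(c,u,v,z);print(n,p.round(4),proj(s,p).round(1))
for p in((.6617,.1518,.014),(.6376,-.1013,.014)):print(proj(s,p).round(1))
im=cv2.imread('pics/scene0.png')
t=[cv2.resize(im[v-24:v+24,u-32:u+32],(384,288),interpolation=cv2.INTER_CUBIC) for u,v in((279,133),(334,125),(121,178),(204,171))]
cv2.imwrite('pics/crop2.png',cv2.convertScaleAbs(np.vstack([np.hstack(t[:2]),np.hstack(t[2:])]),alpha=1.8))
E
python3 -m crank '[{"gripper":85,"travel":[0,0,0],"twist":[0,0,0.167]},{"gripper":85,"travel":[0,0,0],"twist":[0,0,0.167]},{"gripper":85,"travel":[0,0,0],"twist":[0,0,0.167]},{"gripper":85,"travel":[0,0,0],"twist":[0,0,0.167]},{"gripper":85,"travel":[0,0,0],"twist":[0,0,0.167]},{"gripper":85,"travel":[0,0,0],"twist":[0,0,0.167]},{"gripper":85,"travel":[0,0,0],"twist":[0,0,0.167]},{"gripper":85,"travel":[0,0,0],"twist":[0,0,0.167]},{"gripper":85,"travel":[0,0,0],"twist":[0,0,0]}]' 30
```

```text
52 [0.457  0.0922 0.07  ] [280.5 133. ]
44 [0.4581 0.2317 0.06  ] [335.5 122.7]
36 [ 0.4383 -0.2524  0.05  ] [120.6 175.7]
28 [ 0.474  -0.0909  0.04  ] [203.7 169.7]
[351.3 205.9]
[228.  235.5]
time: 1.23
ee_pos: [0.1263, 0.5352, 0.2309]
tcp_rot: [-180.0, 0.0, 90.2]
wrist_force: [1.1, -0.0, 1.2]
opening: 0.0847
grasp_force: 0.0
```

View pics/crop2.png

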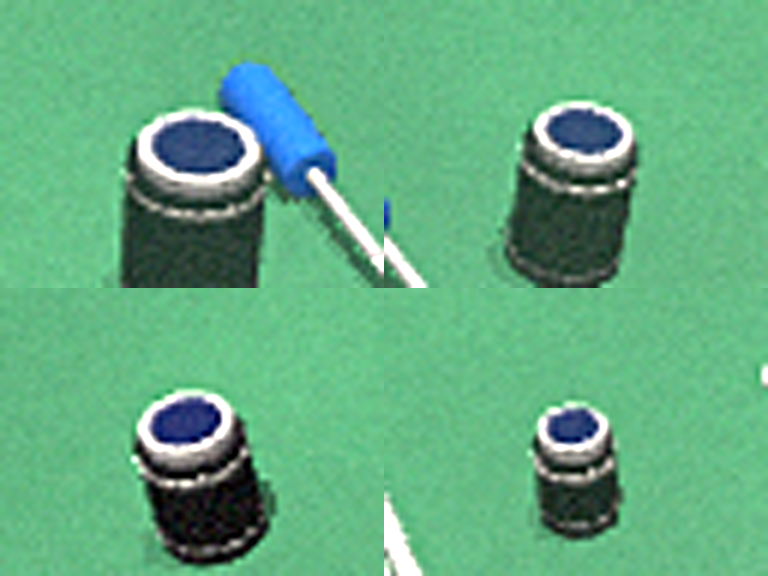

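The scene crop puts the tops at (279.7,132.7), (334.8,122.5), (119.5,175.3) and (203.2,169.3). That's within 1 px of the projections, so I'll move over lens52.

```bash
python3 -m crank '[{"gripper":85,"travel":[-40,30,0],"twist":[0,0,0]},{"gripper":85,"travel":[-40,30,0],"twist":[0,0,0]},{"gripper":85,"travel":[-40,30,0],"twist":[0,0,0]},{"gripper":85,"travel":[-40,30,0],"twist":[0,0,0]},{"gripper":85,"travel":[-40,30,0],"twist":[0,0,0]},{"gripper":85,"travel":[-40,30,5],"twist":[0,0,0]},{"gripper":85,"travel":[-40,30,10],"twist":[0,0,0]},{"gripper":85,"travel":[-40,30,15],"twist":[0,0,0]},{"gripper":85,"travel":[-40,30,20],"twist":[0,0,0]},{"gripper":85,"travel":[-40,30,20],"twist":[0,0,0]},{"gripper":85,"travel":[-43,31,20],"twist":[0,0,0]},{"gripper":85,"travel":[0,0,0],"twist":[0,0,0]}]' && python3 - <<'E'
from h import *
o=bot.get_obs();c=bot.calibration('wrist');im=bot.camera('wrist')
print(o['time'],o['ee_pos'],o['tcp_rot']);print(proj(c,(.457,.0922,.07)))
cv2.imwrite('pics/w1.png',cv2.cvtColor(im,cv2.COLOR_RGB2BGR))
E
```

```text
time: 2.72
ee_pos: [0.459, 0.0906, 0.1392]
tcp_rot: [-179.8, 0.1, 90.2]
wrist_force: [0.3, -1.4, 0.2]
opening: 0.0847
grasp_force: 0.0
2.725 [0.45902813 0.09055225 0.13924819] [-1.79827673e+02  5.78300787e-02  9.01594972e+01]
[256.88312996 200.02701594]
```

View pics/w1.png

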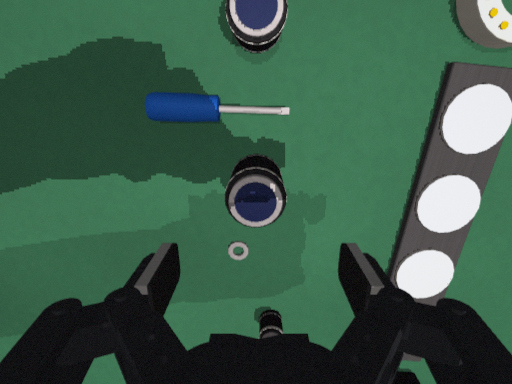

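The wrist view has the lens52 glass centre at (256,203), against (257,200) predicted, so they agree to about 2 mm. Descend and grip.

```bash
python3 -m crank '[{"gripper":85,"travel":[0.5,-2,24],"twist":[0,0,-0.003]},{"gripper":85,"travel":[0,0,30],"twist":[0,0,0]},{"gripper":85,"travel":[0,0,30],"twist":[0,0,0]},{"gripper":85,"travel":[0,0,25],"twist":[0,0,0]},{"gripper":85,"travel":[0,0,15],"twist":[0,0,0]},{"gripper":60,"travel":[0,0,0],"twist":[0,0,0]},{"gripper":50,"travel":[0,0,0],"twist":[0,0,0]},{"gripper":45,"travel":[0,0,0],"twist":[0,0,0]},{"gripper":45,"travel":[0,0,0],"twist":[0,0,0]},{"gripper":45,"travel":[0,0,0],"twist":[0,0,0]},{"gripper":45,"travel":[0,0,0],"twist":[0,0,0]}]' 40
```

```text
time: 4.15
ee_pos: [0.4574, 0.0941, 0.0186]
tcp_rot: [179.9, -0.0, 90.4]
wrist_force: [-0.9, 0.7, 6.0]
opening: 0.051
grasp_force: 42.2
```

```bash
python3 -m crank '[{"gripper":45,"travel":[0,0,-10],"twist":[0,0,0]},{"gripper":45,"travel":[0,0,-20],"twist":[0,0,0]},{"gripper":45,"travel":[0,0,-25],"twist":[0,0,0]},{"gripper":45,"travel":[0,0,-20],"twist":[0,0,0]},{"gripper":45,"travel":[6,20,0],"twist":[0,0,0]},{"gripper":45,"travel":[9,32,0],"twist":[0,0,0]},{"gripper":45,"travel":[10,34,0],"twist":[0,0,0]},{"gripper":45,"travel":[10,34,0],"twist":[0,0,0]},{"gripper":45,"travel":[10,34,0],"twist":[0,0,0]},{"gripper":45,"travel":[9,32,0],"twist":[0,0,0]},{"gripper":45,"travel":[4,18,0],"twist":[0,0,0]},{"gripper":45,"travel":[0,0,0],"twist":[0,0,0]}]' && python3 - <<'E'
from h import *
o=bot.get_obs();c=bot.calibration('wrist');im=bot.camera('wrist')
print(o['time'],o['ee_pos'],o['tcp_rot']);print(c['camera_from_world'])
cv2.imwrite('pics/w2.png',cv2.cvtColor(im,cv2.COLOR_RGB2BGR))
for p in((.6617,.1518,.014),(.6535,.0676,.014),(.671,.258,.026)):print(proj(c,p))
p=o['ee_pos'];print(proj(c,p+[0,0,.051]))
E
```

```text
time: 5.65
ee_pos: [0.6609, 0.1531, 0.0918]
tcp_rot: [-180.0, 0.0, 90.3]
wrist_force: [-1.7, 0.3, -1.8]
opening: 0.051
grasp_force: 42.5
5.65 [0.66088763 0.15305005 0.09181263] [-1.79957389e+02  1.70730430e-02  9.03419701e+01]
[[ 9.99978913e-01  6.49414459e-03 -2.03303670e-05 -6.61442879e-01]
 [ 6.16298783e-03 -9.47990589e-01  3.18238684e-01  1.44337107e-01]
 [ 2.04741503e-03 -3.18232098e-01 -9.48010622e-01  2.95884722e-01]
 [ 0.00000000e+00  0.00000000e+00  0.00000000e+00  1.00000000e+00]]
[260.15118106 199.67396051]
[250.66628323 283.73076557]
[275.18537788  59.86586242]
[259.73507102 309.75620765]
```

View pics/w2.png

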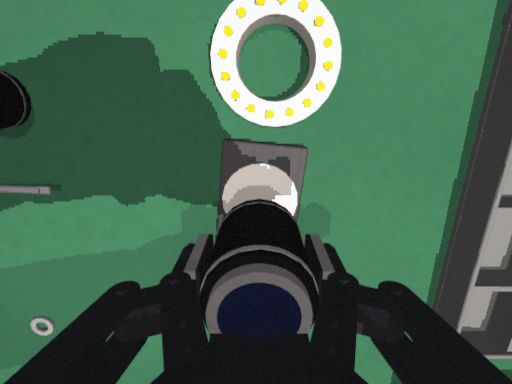

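The pad centre sits at (260,199), as predicted. The held glass is at (260,314) against (260,310), so it's about 1.5 mm off in y and already over pad 1. Lower it.

```bash
python3 -m crank '[{"gripper":45,"travel":[0,0.5,15],"twist":[0,0,0]},{"gripper":45,"travel":[0,0,20],"twist":[0,0,0]},{"gripper":45,"travel":[0,0,12],"twist":[0,0,0]},{"gripper":45,"travel":[0,0,7],"twist":[0,0,0]},{"gripper":45,"travel":[0,0,2.5],"twist":[0,0,0]},{"gripper":45,"travel":[0,0,0],"twist":[0,0,0]},{"gripper":45,"travel":[0,0,0],"twist":[0,0,0]}]'
```

```text
time: 6.58
ee_pos: [0.6612, 0.1531, 0.0364]
tcp_rot: [179.9, -0.0, 90.3]
wrist_force: [-0.7, 0.1, -1.3]
opening: 0.0515
grasp_force: 42.5
```

```bash
python3 -m crank '[{"gripper":45,"travel":[0,0,2],"twist":[0,0,0]},{"gripper":45,"travel":[0,0,1],"twist":[0,0,0]},{"gripper":45,"travel":[0,0,0],"twist":[0,0,0]}]'
```

```text
time: 6.95
ee_pos: [0.6608, 0.153, 0.0328]
tcp_rot: [180.0, -0.0, 90.3]
wrist_force: [-0.2, 0.1, -1.9]
opening: 0.0512
grasp_force: 42.6
```

```bash
python3 -m crank '[{"gripper":45,"travel":[0,0,1],"twist":[0,0,0]},{"gripper":45,"travel":[0,0,0.7],"twist":[0,0,0]},{"gripper":45,"travel":[0,0,0],"twist":[0,0,0]}]'
```

```text
time: 7.32
ee_pos: [0.6609, 0.153, 0.0327]
tcp_rot: [179.9, -0.0, 90.3]
wrist_force: [-4.9, -1.3, 9.2]
opening: 0.0511
grasp_force: 43.2
```

Contact at 9 N. Release it, rise and head to lens44.

```bash
python3 -m crank '[{"gripper":56,"travel":[0,0,-0.5],"twist":[0,0,0]},{"gripper":65,"travel":[0,0,0],"twist":[0,0,0]},{"gripper":85,"travel":[0,0,0],"twist":[0,0,0]},{"gripper":85,"travel":[0,0,0],"twist":[0,0,0]},{"gripper":85,"travel":[0,0,0],"twist":[0,0,0]},{"gripper":85,"travel":[0,0,-25],"twist":[0,0,0]},{"gripper":85,"travel":[0,0,-40],"twist":[0,0,0]},{"gripper":85,"travel":[0,0,-45],"twist":[0,0,0]},{"gripper":85,"travel":[10,-30,0],"twist":[0,0,0.005]},{"gripper":85,"travel":[20,-50,0],"twist":[0,0,0]},{"gripper":85,"travel":[20,-50,0],"twist":[0,0,0]}]' && python3 -m crank '[{"gripper":85,"travel":[20,-50,0],"twist":[0,0,0]},{"gripper":85,"travel":[9,-22,0],"twist":[0,0,0]},{"gripper":85,"travel":[0,0,0],"twist":[0,0,0]}]' && python3 - <<'E'
from h import *
o=bot.get_obs();c=bot.calibration('wrist');im=bot.camera('wrist');t=bot.camera('top')
print(o['time'],o['ee_pos'],o['tcp_rot']);print(proj(c,(.4581,.2317,.06)))
cv2.imwrite('pics/w3.png',np.hstack([cv2.resize(cv2.cvtColor(i,cv2.COLOR_RGB2BGR),(400,300)) if k==0 else cv2.resize(cv2.cvtColor(i[110:210,130:263],cv2.COLOR_RGB2BGR),(400,300)) for k,i in enumerate((im,t))]))
E
```

```text
time: 8.7
ee_pos: [0.5294, 0.203, 0.1415]
tcp_rot: [180.0, -0.0, 90.0]
wrist_force: [0.5, 1.1, 0.2]
opening: 0.0852
grasp_force: 0.0
time: 9.07
ee_pos: [0.4578, 0.2323, 0.1422]
tcp_rot: [179.9, -0.0, 90.2]
wrist_force: [0.9, -0.0, -0.8]
opening: 0.0849
grasp_force: 0.0
9.075 [0.45778    0.23228837 0.14220539] [ 1.79943369e+02 -3.02968442e-02  9.01711037e+01]
[259.40606217 197.19849049]
```

View pics/w3.png

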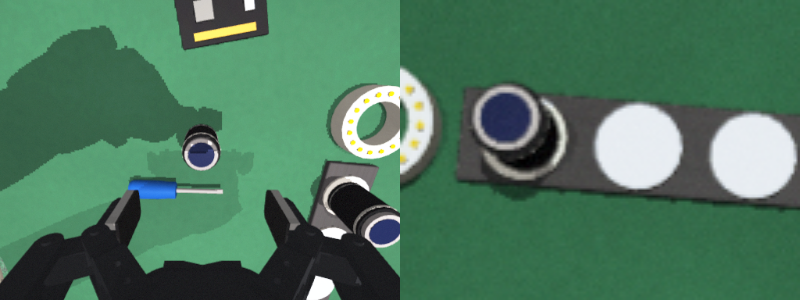

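Lens52 stands centred on its pad. The lens44 glass is at about (259,198), as predicted. Descend and grip.

```bash
python3 -m crank '[{"gripper":85,"travel":[-0.5,0,30],"twist":[0,0,0]},{"gripper":85,"travel":[0,0,35],"twist":[0,0,0]},{"gripper":75,"travel":[0,0,30],"twist":[0,0,0]},{"gripper":70,"travel":[0,0,22],"twist":[0,0,0]},{"gripper":60,"travel":[0,0,11],"twist":[0,0,0]},{"gripper":50,"travel":[0,0,0],"twist":[0,0,0]},{"gripper":45,"travel":[0,0,0],"twist":[0,0,0]},{"gripper":37,"travel":[0,0,0],"twist":[0,0,0]},{"gripper":37,"travel":[0,0,0],"twist":[0,0,0]},{"gripper":37,"travel":[0,0,0],"twist":[0,0,0]},{"gripper":37,"travel":[0,0,0],"twist":[0,0,0]}]' 40
```

```text
time: 10.55
ee_pos: [0.4593, 0.2314, 0.0146]
tcp_rot: [179.9, -0.0, 90.1]
wrist_force: [0.7, -0.5, 6.6]
opening: 0.043
grasp_force: 41.0
```

```bash
python3 -m crank '[{"gripper":37,"travel":[0,0,-12],"twist":[0,0,0]},{"gripper":37,"travel":[0,0,-28],"twist":[0,0,0]},{"gripper":37,"travel":[0,0,-34],"twist":[0,0,0]},{"gripper":37,"travel":[0,0,-26],"twist":[0,0,0]},{"gripper":37,"travel":[-16,16,0],"twist":[0,0,0]},{"gripper":37,"travel":[-27,32,0],"twist":[0,0,0]},{"gripper":37,"travel":[-27,33,0],"twist":[0,0,0]},{"gripper":37,"travel":[-27,33,0],"twist":[0,0,0]},{"gripper":37,"travel":[-27,33,0],"twist":[0,0,0]},{"gripper":37,"travel":[-27,32,0],"twist":[0,0,0]},{"gripper":37,"travel":[-13,16,0],"twist":[0,0,0]},{"gripper":37,"travel":[0,0,0],"twist":[0,0,0]}]'
```

```text
time: 12.05
ee_pos: [0.6544, 0.0664, 0.1133]
tcp_rot: [-180.0, 0.0, 90.0]
wrist_force: [0.0, 1.0, -1.6]
opening: 0.0431
grasp_force: 41.1
```

```bash
python3 -m crank '[{"gripper":37,"travel":[1,-0.5,18],"twist":[0,0,0]},{"gripper":37,"travel":[0,0,25],"twist":[0,0,0]},{"gripper":37,"travel":[0,0,22],"twist":[0,0,0]},{"gripper":37,"travel":[0,0,11],"twist":[0,0,0]},{"gripper":37,"travel":[0,0,4],"twist":[0,0,0]},{"gripper":37,"travel":[0,0,2],"twist":[0,0,0]},{"gripper":37,"travel":[0,0,0],"twist":[0,0,0]}]'
```

```text
time: 12.92
ee_pos: [0.6537, 0.0685, 0.0322]
tcp_rot: [179.9, -0.0, 90.1]
wrist_force: [0.7, 0.9, -1.1]
opening: 0.043
grasp_force: 41.1
```

```bash
python3 -m crank '[{"gripper":37,"travel":[0,0,1],"twist":[0,0,0]},{"gripper":37,"travel":[0,0,0],"twist":[0,0,0]}]'
```

```text
time: 13.18
ee_pos: [0.6535, 0.0683, 0.0308]
tcp_rot: [180.0, -0.0, 90.1]
wrist_force: [0.4, 0.0, -1.9]
opening: 0.0431
grasp_force: 41.1
```

```bash
python3 -m crank '[{"gripper":37,"travel":[0,0,1],"twist":[0,0,0]},{"gripper":37,"travel":[0,0,0.8],"twist":[0,0,0]},{"gripper":37,"travel":[0,0,0],"twist":[0,0,0]}]'
```

```text
time: 13.55
ee_pos: [0.6533, 0.0683, 0.0288]
tcp_rot: [-180.0, -0.0, 90.1]
wrist_force: [-0.9, -0.3, -1.0]
opening: 0.0431
grasp_force: 41.1
```

```bash
python3 -m crank '[{"gripper":37,"travel":[0,0,1],"twist":[0,0,0]},{"gripper":37,"travel":[0,0,0],"twist":[0,0,0]}]'
```

```text
time: 13.8
ee_pos: [0.6534, 0.0683, 0.0287]
tcp_rot: [180.0, -0.0, 90.1]
wrist_force: [-3.1, -0.2, 5.4]
opening: 0.0429
grasp_force: 41.6
```

Contact at 5 N. Release it, rise and head to lens36.

```bash
python3 -m crank '[{"gripper":48,"travel":[0,0,-0.3],"twist":[0,0,0]},{"gripper":58,"travel":[0,0,0],"twist":[0,0,0]},{"gripper":80,"travel":[0,0,0],"twist":[0,0,0]},{"gripper":80,"travel":[0,0,0],"twist":[0,0,0]},{"gripper":80,"travel":[0,0,0],"twist":[0,0,0]},{"gripper":80,"travel":[0,0,-25],"twist":[0,0,0]},{"gripper":80,"travel":[0,0,-40],"twist":[0,0,0]},{"gripper":80,"travel":[0,0,-45],"twist":[0,0,0]},{"gripper":80,"travel":[-25,-17,0],"twist":[0,0,0]},{"gripper":80,"travel":[-50,-33,0],"twist":[0,0,0]},{"gripper":80,"travel":[-50,-33,0],"twist":[0,0,0]}]' && python3 -m crank '[{"gripper":80,"travel":[-50,-34,0],"twist":[0,0,0]},{"gripper":80,"travel":[-50,-34,0],"twist":[0,0,0]},{"gripper":80,"travel":[-50,-34,0],"twist":[0,0,0]},{"gripper":80,"travel":[-45,-30,0],"twist":[0,0,0]},{"gripper":80,"travel":[0,0,0],"twist":[0,0,0]},{"gripper":80,"travel":[0,0,0],"twist":[0,0,0]}]' && python3 - <<'E'
from h import *
o=bot.get_obs();c=bot.calibration('wrist');im=bot.camera('wrist');t=bot.camera('top')
print(o['time'],o['ee_pos'],o['tcp_rot']);print(proj(c,(.4383,-.2524,.05))/1.28)
cv2.imwrite('pics/w4.png',np.hstack([cv2.resize(cv2.cvtColor(i,cv2.COLOR_RGB2BGR),(400,300)) if k==0 else cv2.resize(cv2.cvtColor(i[110:210,130:263],cv2.COLOR_RGB2BGR),(400,300)) for k,i in enumerate((im,t))]))
E
```

```text
time: 15.18
ee_pos: [0.5696, -0.0577, 0.138]
tcp_rot: [180.0, 0.0, 90.1]
wrist_force: [0.8, -0.9, 0.8]
opening: 0.0801
grasp_force: 0.0
time: 15.92
ee_pos: [0.4388, -0.2518, 0.1382]
tcp_rot: [180.0, -0.0, 90.0]
wrist_force: [0.1, -0.1, 0.3]
opening: 0.08
grasp_force: 0.0
15.925 [ 0.43877787 -0.25184252  0.13822627] [ 1.79974432e+02 -6.03131322e-03  9.00151972e+01]
[201.98169156 152.14533185]
```

View pics/w4.png

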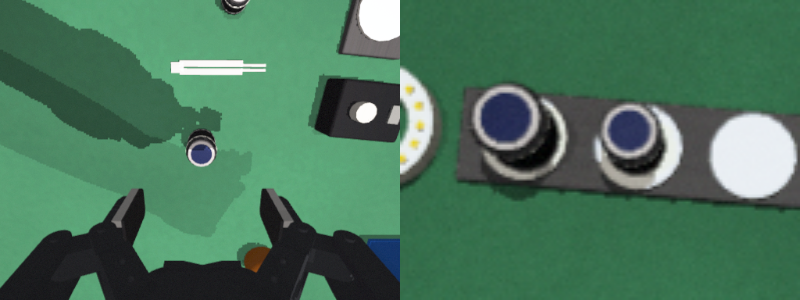

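Lens44 stands well on its pad, and the lens36 glass is at (202,153) as predicted. Descend and grip.

```bash
python3 -m crank '[{"gripper":80,"travel":[-0.5,-0.5,30],"twist":[0,0,0]},{"gripper":80,"travel":[0,0,35],"twist":[0,0,0]},{"gripper":70,"travel":[0,0,30],"twist":[0,0,0]},{"gripper":60,"travel":[0,0,22],"twist":[0,0,0]},{"gripper":50,"travel":[0,0,11],"twist":[0,0,0]},{"gripper":42,"travel":[0,0,0],"twist":[0,0,0]},{"gripper":38,"travel":[0,0,0],"twist":[0,0,0]},{"gripper":30,"travel":[0,0,0],"twist":[0,0,0]},{"gripper":30,"travel":[0,0,0],"twist":[0,0,0]},{"gripper":30,"travel":[0,0,0],"twist":[0,0,0]},{"gripper":30,"travel":[0,0,0],"twist":[0,0,0]}]' 40
```

```text
time: 17.4
ee_pos: [0.4389, -0.2526, 0.0112]
tcp_rot: [179.9, 0.0, 90.1]
wrist_force: [-0.6, 1.1, 5.6]
opening: 0.0351
grasp_force: 40.2
```

```bash
python3 -m crank '[{"gripper":30,"travel":[0,0,-18],"twist":[0,0,0]},{"gripper":30,"travel":[0,0,-44],"twist":[0,0,0]},{"gripper":30,"travel":[0,0,-38],"twist":[0,0,0]},{"gripper":30,"travel":[15,13,0],"twist":[0,0,0]},{"gripper":30,"travel":[31,27,0],"twist":[0,0,0]},{"gripper":30,"travel":[31,27,0],"twist":[0,0,0]},{"gripper":30,"travel":[31,27,0],"twist":[0,0,0]},{"gripper":30,"travel":[31,27,0],"twist":[0,0,0]},{"gripper":30,"travel":[31,27,0],"twist":[0,0,0]},{"gripper":30,"travel":[31,27,0],"twist":[0,0,0]},{"gripper":30,"travel":[24,22,0],"twist":[0,0,0]},{"gripper":30,"travel":[10.5,10,0],"twist":[0,0,0]}]' && python3 -m crank '[{"gripper":30,"travel":[0,0,0],"twist":[0,0,0]}]'
```

```text
time: 18.9
ee_pos: [0.6457, -0.0155, 0.1106]
tcp_rot: [180.0, 0.0, 90.1]
wrist_force: [-0.2, -0.0, -0.2]
opening: 0.0349
grasp_force: 40.2
time: 19.02
ee_pos: [0.645, -0.0165, 0.1102]
tcp_rot: [-180.0, 0.0, 90.1]
wrist_force: [-1.3, -0.5, -1.4]
opening: 0.0351
grasp_force: 40.2
```

```bash
python3 -m crank '[{"gripper":30,"travel":[0,0.5,18],"twist":[0,0,0]},{"gripper":30,"travel":[0,0,25],"twist":[0,0,0]},{"gripper":30,"travel":[0,0,22],"twist":[0,0,0]},{"gripper":30,"travel":[0,0,12],"twist":[0,0,0]},{"gripper":30,"travel":[0,0,4],"twist":[0,0,0]},{"gripper":30,"travel":[0,0,1.5],"twist":[0,0,0]},{"gripper":30,"travel":[0,0,0.7],"twist":[0,0,0]},{"gripper":30,"travel":[0,0,0],"twist":[0,0,0]}]'
```

```text
time: 20.02
ee_pos: [0.6457, -0.0166, 0.0274]
tcp_rot: [180.0, 0.0, 90.1]
wrist_force: [0.5, -0.4, -1.7]
opening: 0.035
grasp_force: 40.2
```

```bash
python3 -m crank '[{"gripper":30,"travel":[0,0,0.8],"twist":[0,0,0]},{"gripper":30,"travel":[0,0,0],"twist":[0,0,0]}]'
```

```text
time: 20.27
ee_pos: [0.6455, -0.0166, 0.0261]
tcp_rot: [180.0, 0.0, 90.1]
wrist_force: [0.3, -0.5, -1.2]
opening: 0.0355
grasp_force: 40.2
```

```bash
python3 -m crank '[{"gripper":30,"travel":[0,0,1],"twist":[0,0,0]},{"gripper":30,"travel":[0,0,0],"twist":[0,0,0]}]'
```

```text
time: 20.52
ee_pos: [0.6455, -0.0166, 0.0253]
tcp_rot: [180.0, -0.0, 90.1]
wrist_force: [-0.6, 0.5, 1.8]
opening: 0.0352
grasp_force: 40.4
```

Light contact. Release it, rise and head to lens28.

```bash
python3 -m crank '[{"gripper":40,"travel":[0,0,0],"twist":[0,0,0]},{"gripper":50,"travel":[0,0,0],"twist":[0,0,0]},{"gripper":75,"travel":[0,0,0],"twist":[0,0,0]},{"gripper":75,"travel":[0,0,0],"twist":[0,0,0]},{"gripper":75,"travel":[0,0,0],"twist":[0,0,0]},{"gripper":75,"travel":[0,0,-25],"twist":[0,0,0]},{"gripper":75,"travel":[0,0,-40],"twist":[0,0,0]},{"gripper":75,"travel":[0,0,-45],"twist":[0,0,0]},{"gripper":75,"travel":[-10,-25,0],"twist":[0,0,0]},{"gripper":75,"travel":[-20,-46,0],"twist":[0,0,0]},{"gripper":75,"travel":[-22,-50,0],"twist":[0,0,0]},{"gripper":75,"travel":[-22,-50,0],"twist":[0,0,0]}]' && python3 -m crank '[{"gripper":75,"travel":[0,0,0],"twist":[0,0,0]},{"gripper":75,"travel":[0,0,0],"twist":[0,0,0]}]' && python3 - <<'E'
from h import *
o=bot.get_obs();c=bot.calibration('wrist');im=bot.camera('wrist');t=bot.camera('top')
print(o['time'],o['ee_pos'],o['tcp_rot']);print(proj(c,(.474,-.0909,.04))/1.28)
cv2.imwrite('pics/w5.png',np.hstack([cv2.resize(cv2.cvtColor(i,cv2.COLOR_RGB2BGR),(400,300)) if k==0 else cv2.resize(cv2.cvtColor(i[110:210,170:303],cv2.COLOR_RGB2BGR),(400,300)) for k,i in enumerate((im,t))]))
E
```

```text
time: 22.02
ee_pos: [0.473, -0.0913, 0.135]
tcp_rot: [180.0, 0.0, 90.1]
wrist_force: [-0.4, -1.5, 0.3]
opening: 0.0749
grasp_force: 0.0
time: 22.28
ee_pos: [0.475, -0.0909, 0.1356]
tcp_rot: [179.9, 0.0, 90.0]
wrist_force: [0.7, 0.3, -0.2]
opening: 0.0748
grasp_force: 0.0
22.275 [ 0.47503907 -0.09090073  0.13557803] [1.79913249e+02 8.22996651e-03 9.00344240e+01]
[201.38887763 149.52196019]
```

View pics/w5.png

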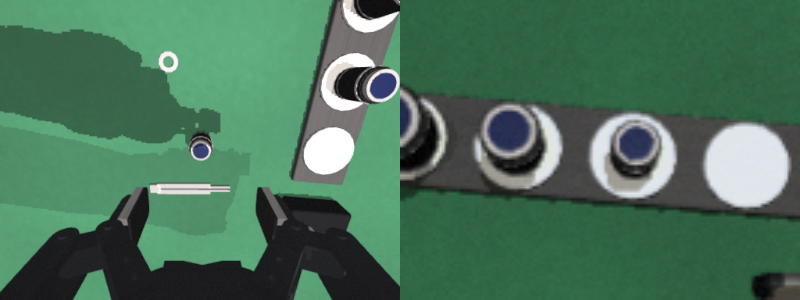

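Lens36 stands on pad 3, and the lens28 glass is at (201,151) as predicted. Descend and grip.

```bash
python3 -m crank '[{"gripper":75,"travel":[0,-0.5,30],"twist":[0,0,0]},{"gripper":70,"travel":[0,0,35],"twist":[0,0,0]},{"gripper":60,"travel":[0,0,30],"twist":[0,0,0]},{"gripper":50,"travel":[0,0,22],"twist":[0,0,0]},{"gripper":42,"travel":[0,0,11],"twist":[0,0,0]},{"gripper":34,"travel":[0,0,0],"twist":[0,0,0]},{"gripper":30,"travel":[0,0,0],"twist":[0,0,0]},{"gripper":22,"travel":[0,0,0],"twist":[0,0,0]},{"gripper":22,"travel":[0,0,0],"twist":[0,0,0]},{"gripper":22,"travel":[0,0,0],"twist":[0,0,0]},{"gripper":22,"travel":[0,0,0],"twist":[0,0,0]}]' 30
```

```text
time: 23.75
ee_pos: [0.4747, -0.0909, 0.0081]
tcp_rot: [179.9, 0.0, 90.1]
wrist_force: [-0.5, 0.0, 6.3]
opening: 0.0273
grasp_force: 30.0
```

```bash
python3 -m crank '[{"gripper":22,"travel":[0,0,-15],"twist":[0,0,0]},{"gripper":22,"travel":[0,0,-40],"twist":[0,0,0]},{"gripper":22,"travel":[0,0,-35],"twist":[0,0,0]},{"gripper":22,"travel":[-1,15,0],"twist":[0,0,0]},{"gripper":22,"travel":[-2,30,0],"twist":[0,0,0]},{"gripper":22,"travel":[-2,35,0],"twist":[0,0,0]},{"gripper":22,"travel":[-2.5,35,0],"twist":[0,0,0]},{"gripper":22,"travel":[-2,32,0],"twist":[0,0,0]},{"gripper":22,"travel":[-1,16,0],"twist":[0,0,0]},{"gripper":22,"travel":[0,0,0],"twist":[0,0,0]},{"gripper":22,"travel":[0,0,0],"twist":[0,0,0]}]'
```

```text
time: 25.12
ee_pos: [0.6364, -0.1011, 0.0965]
tcp_rot: [-179.9, -0.0, 90.1]
wrist_force: [0.2, -0.2, -0.7]
opening: 0.0265
grasp_force: 29.8
```

Expected contact is at TCP z ≈ 0.022.

```bash
python3 -m crank '[{"gripper":22,"travel":[0,0.5,15],"twist":[0,0,0]},{"gripper":22,"travel":[0,0,25],"twist":[0,0,0]},{"gripper":22,"travel":[0,0,18],"twist":[0,0,0]},{"gripper":22,"travel":[0,0,9],"twist":[0,0,0]},{"gripper":22,"travel":[0,0,3],"twist":[0,0,0]},{"gripper":22,"travel":[0,0,1],"twist":[0,0,0]},{"gripper":22,"travel":[0,0,0],"twist":[0,0,0]}]'
```

```text
time: 26.0
ee_pos: [0.6379, -0.1012, 0.0268]
tcp_rot: [179.9, 0.0, 90.1]
wrist_force: [-0.1, 0.2, -0.3]
opening: 0.0267
grasp_force: 29.8
```

```bash
python3 -m crank '[{"gripper":22,"travel":[0,0,1],"twist":[0,0,0]},{"gripper":22,"travel":[0,0,0],"twist":[0,0,0]}]'
```

```text
time: 26.25
ee_pos: [0.6376, -0.1012, 0.0252]
tcp_rot: [180.0, 0.0, 90.1]
wrist_force: [0.4, 0.6, -0.7]
opening: 0.027
grasp_force: 29.8
```

```bash
python3 -m crank '[{"gripper":22,"travel":[0,0,1.2],"twist":[0,0,0]},{"gripper":22,"travel":[0,0,1],"twist":[0,0,0]},{"gripper":22,"travel":[0,0,0],"twist":[0,0,0]}]'
```

```text
time: 26.62
ee_pos: [0.6374, -0.1012, 0.0227]
tcp_rot: [-180.0, -0.0, 90.1]
wrist_force: [1.1, -0.3, -0.2]
opening: 0.0271
grasp_force: 29.8
```

```bash
python3 -m crank '[{"gripper":22,"travel":[0,0,0.7],"twist":[0,0,0]},{"gripper":22,"travel":[0,0,0],"twist":[0,0,0]}]'
```

```text
time: 26.88
ee_pos: [0.6375, -0.1012, 0.0222]
tcp_rot: [180.0, 0.0, 90.1]
wrist_force: [0.3, 0.5, -0.8]
opening: 0.027
grasp_force: 29.8
```

```bash
python3 -m crank '[{"gripper":22,"travel":[0,0,0.7],"twist":[0,0,0]},{"gripper":22,"travel":[0,0,0],"twist":[0,0,0]}]'
```

```text
time: 27.12
ee_pos: [0.6376, -0.1012, 0.0221]
tcp_rot: [180.0, 0.0, 90.1]
wrist_force: [-2.5, -0.4, 5.5]
opening: 0.027
grasp_force: 30.4
```

Contact. Release it, rise and retreat toward the base for a final check.

```bash
python3 -m crank '[{"gripper":32,"travel":[0,0,-0.3],"twist":[0,0,0]},{"gripper":42,"travel":[0,0,0],"twist":[0,0,0]},{"gripper":70,"travel":[0,0,0],"twist":[0,0,0]},{"gripper":70,"travel":[0,0,0],"twist":[0,0,0]},{"gripper":70,"travel":[0,0,0],"twist":[0,0,0]},{"gripper":70,"travel":[0,0,-25],"twist":[0,0,0]},{"gripper":70,"travel":[0,0,-45],"twist":[0,0,0]},{"gripper":70,"travel":[0,0,-50],"twist":[0,0,0]},{"gripper":70,"travel":[0,-40,-20],"twist":[0,0,0]},{"gripper":70,"travel":[0,-60,0],"twist":[0,0,0]},{"gripper":70,"travel":[0,-60,0],"twist":[0,0,0]},{"gripper":70,"travel":[0,-40,0],"twist":[0,0,0]}]' && python3 -m crank '[{"gripper":70,"travel":[0,0,0],"twist":[0,0,0]},{"gripper":70,"travel":[0,0,0],"twist":[0,0,0]}]' && python3 - <<'E'
from h import *
c=bot.calibration('top');t=cv2.cvtColor(bot.camera('top'),cv2.COLOR_RGB2BGR);s=cv2.cvtColor(bot.camera('scene'),cv2.COLOR_RGB2BGR)
for p,h in(((.6617,.1518),.084),((.6535,.0676),.074),((.6456,-.017),.064),((.6376,-.1013),.054)):
    print(((proj(c,(*p,h))-[110,90])*[400/200,2]).round(1))
cv2.imwrite('pics/end.png',np.hstack([cv2.resize(t[90:240,110:310],(400,300)),cv2.resize(s[120:270,200:400],(400,300))]))
E
```

```text
time: 28.62
ee_pos: [0.4354, -0.1013, 0.162]
tcp_rot: [180.0, 0.0, 90.1]
wrist_force: [1.1, -0.4, 0.4]
opening: 0.0699
grasp_force: 0.0
time: 28.88
ee_pos: [0.4381, -0.1015, 0.1622]
tcp_rot: [179.9, 0.0, 90.0]
wrist_force: [0.9, 0.2, 0.8]
opening: 0.0701
grasp_force: 0.0
[108.1 117.1]
[193.2 126.3]
[275.7 134.8]
[355.  143.2]
```

View pics/end.png

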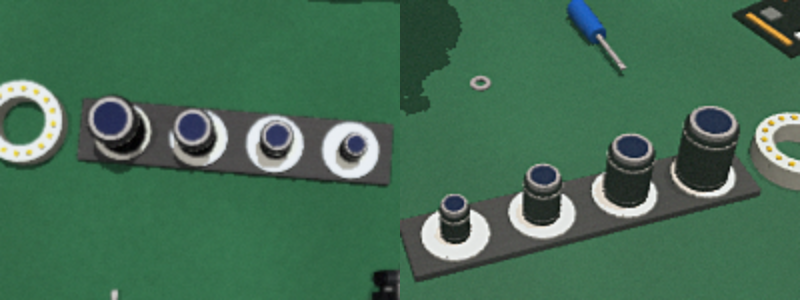

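The four tops are at about (110,117), (194,128), (277,136) and (355,145) in the crop, within about 2 mm of the expected centres. All stand upright in the right order.

```bash
python3 -c "
from workcell import bot
print(bot.job_done())"
```

```text
the job is handed in; nothing more can be done
None
```

All four lenses stand upright on their pads in order of size, largest next to the ring light and each within about 2 mm of its pad's centre in the final images; the job was handed in at about 29 s, and no verdict was returned.

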